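# Back the hoist winch off and lock it with the rope clamp on top

### The job

Make the bare drum of the crate hoist's hand winch ready for a new rope: flip the pawl right over, clear of the ratchet wheel, and crank the drum backward (the crank's top going away from the robot) until the rope clamp on it is about half a tooth short of the top. Lower the pawl gently into the teeth, then crank backward until the wheel bears firmly on the pawl with the clamp at the top, and let go. Never force the wheel against the pawl, and leave the other things on the bench alone.

Things in the scene. Friction and masses are not known exactly. Their poses are not given: they have to be found in the camera images.
- winch: Fixed grey steel hand winch, base 156 x 170 mm. Origin on the bench below the drum's middle; z up, y along the axle, x roughly away from the robot (within 0.35 rad). Side plates at y = -45 and 45 mm; drum between them, crank outside at -y, ratchet wheel outside at +y. Beyond it a fixed bracket (plate x 54 to 118, y 42 to 48 mm, 210 mm high) carries the pawl.
- axle (a point): Middle of the drum's axle, 120 mm above the bench. The axle runs along the winch's y.
- drum_turn (a joint): Turn of drum, crank and ratchet together about the winch's +y (rad); grows backward (their top goes to +x). At 0 the clamp is straight up. A tooth meets the seated pawl somewhere from -0.13 to 0.13 (the bracket sits in slots), and every 0.524 from there. Starts at -1.9 to -1.05. Stiff (0.5 N m: 5 to 7 N at the crank grip), stays where left. Pawl down, it is blocked backward but clicks forward.
- crank_grip (a point): Middle of the crank's round black grip, diameter 22 mm, 70 mm long, along the winch's y, at y = -99 mm, 90 mm from the axle; the arm joins its +y end. At drum_turn 0 the crank leans 40 degrees from up towards +x. It spins freely on its pin. Pawl down, 15 to 25 N backward here makes the wheel bear firmly; more is forcing it.
- rope_clamp (a point): Outer face of the rope clamp, a dark block 24 x 34 mm with two bolts on it, on the drum between the flanges, 52 mm from the axle. Points straight up at drum_turn 0.
- drum: Drum with crank and ratchet wheel, turning as one. Origin on the axle's middle, y along it. Ratchet at winch y = 65 mm: 12 saw teeth, root radius 45, tip radius 55, thickness 14 mm. Short of a locked place by part of a tooth, the lowered pawl rests on a tooth's sloping back, at up to 0.13 rad, and sinks in as the drum is backed on.
- pawl_lift (a joint): Lift of the pawl about its pivot, parallel to the winch's y (rad): 0 fully down in the teeth (arm about level, pointing to -x), 1.57 upright, 2.2 flipped over to +x on its stop, held by its weight (0.13 to 0.2 kg). Clear of the teeth above 0.15. Released below about 1.4 it falls down, above 1.75 back on its stop.
- pawl: Steel pawl, arm 70 mm long, 13 mm thick, above the ratchet wheel. Origin on its pivot at winch y = 65 mm; moves with it.
- pawl_pin (a point): Middle of the free part of the pawl's round steel pin (its handle), diameter 10 mm, along the winch's y from the pawl out to y = 120 mm; this point is at y = 100 mm, 52 mm from the pivot. 45 mm of it are free; it is 28 mm clear of the wheel here. It turns between finger pads.
- pawl_pivot (a point): Point on the pawl's pivot axis opposite the pin's middle: winch x = 64 to 76 mm (bracket in slots), y = 100 mm, 182 mm above the bench. At pawl_lift 0 the pin is 52 mm to -x and 4 mm below it. The pivot sits in a black rubber buffer that gives up to 3 mm to +x, 0.25 mm for every 10 N of the wheel on the pawl.
- beer_bottle: Bystander: brown bottle 62 mm thick, 200 mm tall, standing. Origin under its base.
- tin: Bystander: tin 74 mm thick, 100 mm tall, standing. Origin under its base.
- carton: Bystander: cardboard box 90 x 120 x 80 mm. Origin under its middle.
- spanner: Bystander: steel spanner lying flat beyond the winch.
Things that resemble listed ones, but are neither listed nor needed, are in the scene too. What is shaped like the part that bears pawl_lift but purple is not meant.

How it is judged:
On the way, in this order (a step that is already met when the one before it is completed fails the run):
1. the pawl is flipped over, clear of the ratchet (value of joint pawl_lift above 1.75 rad and value of joint drum_turn below -0.5 rad), for 0.2 s.
2. with the pawl clear, the drum is turned backward to within one tooth of the clamp's top position (value of joint pawl_lift above 1.6 rad and value of joint drum_turn above -0.5 rad), for 0.1 s.
3. the pawl is lowered into the teeth, one tooth or less short of the top position (value of joint pawl_lift below 0.17 rad and value of joint drum_turn between -0.5 and 0.16 rad), for 0.1 s.
4. the wheel is backed on until it bears firmly on the seated pawl (over 13 N between them, about 14 N at the crank's grip) (contact force between drum and pawl above 13 N and value of joint pawl_lift below 0.06 rad and value of joint drum_turn above -0.17 rad), for 0.1 s.
At the end, for the whole second after the job is handed in: The pawl is fully down (below 0.06 rad), the drum is at rest and still bears on the pawl (over 2 N between them), at the tooth where the rope clamp points up (drum joint between -0.17 and 0.2 rad) (value of joint pawl_lift below 0.06 rad and value of joint drum_turn between -0.17 and 0.2 rad and contact force between drum and pawl above 2 N and velocity of joint drum_turn between -0.05 and 0.05 rad/s); the robot touches nothing.
It fails at once if the wheel is forced against the pawl (over 45 N between them, about 31 N at the crank's grip) (contact force between drum and pawl above 45 N).
It fails at once if the pawl is let fall into the teeth from high up (faster than 9 rad/s) (velocity of joint pawl_lift below -9 rad/s).
It fails at once if a bystander is moved by more than 20 mm (distance of any of beer_bottle, tin, carton, spanner from where it was at the start of the episode above 0.02 m).
It also fails if it takes over 72 s, if anything falls off the work surface, if the arm or the gripper's body presses on something with over 40 N, if the wrist force passes 120 N, or if a joint passes its speed limit or range.

### The arm

A 7-joint arm with a two-finger parallel gripper is mounted at the origin on the work surface. World frame = base frame: x ahead of the robot, y to its left, z up, the work surface at z = 0. Lengths are in m, angles in rad, forces in N, time in s.
With the tool pointing down it reaches from about 0.35 to 0.9 m from the base axis. Payload 7.2 kg.
Tool frame: the origin (TCP) lies midway between the tips of the shut fingers; the grasp point (between the pads) lies 19 mm behind it (bot.tcp_to_grasp is the z of the grasp point in the tool frame, in m); z points along the fingers, y is the line along which they close (so a half turn about z gives the same grasp; the last joint's range is limited). The gripper opens to 85 mm and grips with 20 to 120 N. Pads are 22 mm wide; open, the fingers measure 114 mm over their backs; the gripper's body (76 mm by 85 mm) begins 54 mm behind the grasp point. The pads swing forward as they close: fully open they stand 13 mm farther back than shut.
Start: joints at [1.257, 0.411, -0.013, 1.596, 0.006, 1.134, -0.082], TCP at [0.152, -0.606, 0.205] pointing down, gripper open.
Joint ranges: [-2.95, 2.95], [-0.29, 1.99], [-1.47, 1.44], [0.14, 2.54], [-1.03, 4.17], [0.13, 1.85], [-2.86, 2.86]. Speed limits (rad/s): [2.39, 2.39, 3.01, 3.01, 3.14, 3.14, 3.14].

### API

Orientations are given as a unit quaternion [w, x, y, z].
In Python, from rig import read_state, snapshot, camera_params, order, nets, bot gives the robot as it stands.
- The arm moves only by the tool carry_out, never from a script. Its argument "rows" is a list of rows, each a list of 7 numbers: the shift along the tool's x, y, z in m, then the turn, a rotation vector about the tool's x, y, z in rad, then the closure, from -1 (fully open) to 1 (shut), so that 0 is half open. In form: [[dx, dy, dz, wx, wy, wz, grip], ...]. A call has exactly 10 rows; each row shifts and turns the commanded pose from where the row before left it, along the tool's axes as they then stand; what a row does not reach is not made up. A row lasts 1/12 s, in which the tool goes at most 41.7 mm and 7.16 degrees, less where a joint would pass 70% of its speed; a pose out of reach is approached as far as the arm can. A call is refused whole if a number of a shift passes 0.0417 or a number of a turn 0.125, either way. A call with a gripper value outside its range is refused whole. The fingers move at their own pace and stop on an object; the grip force is fixed at half the most. Time passes only in rows, so rows that do not move let the fingers close, or fill a call up. It gives the time, the measured TCP pose, the force, the opening and the grip force at its end, in the units of the state.
- read_state(): the state, without advancing time (a new reading comes with each control period).
- snapshot(name): name is "scene" or "side" or "wrist"; returns the picture (400x640x3 uint8, blue, green, red); there is no depth.
- camera_params(name): a dict with "intrinsics" (3x3 intrinsics, pixels), "rvec" (rotation vector, rad) and "tvec" (3), from world to camera coordinates, as OpenCV has them. Camera axes: x right, y down, z forward; pixel columns grow to the right and rows downward; lengths in m; the calibration is good to about 2 mm. A picture is of the moment at which its call begins: read the wrist's pose just before it. camera_params takes no time and is no camera call; for the wrist camera it gives the pose at the moment of the call.
- order.finish_job(): hands the job in; it is judged then, once.
Trained networks look in the newest picture that a camera, given by its name, has taken for a name from the list of things; names that differ only in an ending like _2 or _b are one class to them, and where a whole thing is asked for, a point or a joint stands for the part that bears it (a point fixed in the world has none). Each returns a list of dicts, best first, with "p" (0 to 1); they miss things now and then, are a little off and sometimes report something else, mostly with a low value. They report only what shows in the picture. A call takes as long as a camera call. They do not tell look-alikes from the thing itself.
- nets.recognise(camera, target): "bbox" ([left, top, right, bottom] in pixels, round what is visible of it).
- nets.outline_of(camera, target): "region" (400x640 bool, what is visible of it) and "bbox" ([left, top, right, bottom] in pixels, round what is visible of it).
The state is a dict: "time": time; "qpos": joint angles; "dq": joint speeds; "tau": joint torques, N m; "tcp_pos": TCP position; "tool_rot": TCP orientation; "wrist_force": force on the tool from outside, world axes, zero at the start; "torque": the same for the moment, N m; "width": finger opening in m; "grip_force": force on a finger pad.
Only numpy, scipy, OpenCV 4.12 (cv2) and the standard library are available. Lean on these libraries where they do the work, as an engineer would, in place of code of your own. Each camera call takes 0.05 s, during which the arm holds its last target. There are 200 camera calls.

## Working session

There is one attempt and no reset: what is moved stays moved. The work goes in short steps, Python scripts to look and compute and a tool call to move; the robot and the scene stay as the last step left them, time stands still between calls to the robot, and variables do not carry over. Pictures are saved under pics/ and viewed, at most 10 in all, crops included, and the job is handed in when it is done.

Besides the shell and the picture viewer there is one more tool, called after "Call:" as name(argument=value, ...) on one line, values as JSON. carry_out: Moves the arm, as the interface text tells. Its arguments: {"type":"object","properties":{"rows":{"type":"array"}},"required":["rows"]}

```bash
ls; mkdir -p pics
python3 - <<'E'
from rig import read_state, snapshot, camera_params, nets, bot
import cv2,numpy as np
s=read_state();print({k:np.round(v,3) for k,v in s.items()}); print(bot.tcp_to_grasp)
a=snapshot("scene");b=snapshot("side")
cv2.imwrite("pics/scene.png",a);cv2.imwrite("pics/side.png",b)
for c in("scene","side"):
    p=camera_params(c);R=cv2.Rodrigues(np.array(p["rvec"]))[0];print(c,(-R.T@np.array(p["tvec"]).ravel()).round(3),R.round(2).tolist(),np.round(p["intrinsics"],0).tolist())
    for t in("winch","drum","pawl","crank_grip","rope_clamp","pawl_pin"):
        print(t,[(np.round(d["bbox"]),round(d["p"],2)) for d in nets.recognise(c,t)][:3])
E
```

```text
pics
{'time': np.float64(0.0), 'qpos': array([ 1.257,  0.412, -0.013,  1.597,  0.006,  1.134, -0.082]), 'dq': array([ 0.   ,  0.001, -0.001, -0.001, -0.   ,  0.001, -0.001]), 'tau': array([-1.0000e-03, -6.0062e+01,  6.8200e-01, -2.9940e+01,  1.4000e-02,
        1.1000e-02, -0.0000e+00]), 'tcp_pos': array([ 0.152, -0.606,  0.204]), 'tool_rot': array([-0.001,  0.992,  0.123, -0.   ]), 'wrist_force': array([-0.462, -0.051, -0.778]), 'torque': array([-0.008,  0.024,  0.014]), 'grip_force': np.float64(0.0), 'width': np.float64(0.085)}
-0.0187
scene [ 0.78  -0.328  0.944] [[0.84, 0.55, -0.01], [0.47, -0.73, -0.5], [-0.28, 0.41, -0.87]] [[423.0, 0.0, 316.0], [0.0, 423.0, 204.0], [0.0, 0.0, 1.0]]
winch [(array([252., 184., 346., 283.]), 0.79)]
drum [(array([254., 184., 346., 259.]), 0.89)]
pawl [(array([326., 168., 359., 194.]), 0.89), (array([241.,  68., 259.,  94.]), 0.69), (array([429., 163., 468., 190.]), 0.57)]
crank_grip [(array([254., 181., 347., 258.]), 0.92)]
rope_clamp [(array([256., 181., 348., 258.]), 0.73)]
pawl_pin [(array([427., 163., 468., 192.]), 0.95), (array([320., 167., 363., 197.]), 0.79), (array([239.,  70., 268.,  90.]), 0.65)]
side [ 0.388 -0.824  0.854] [[0.99, -0.14, -0.01], [-0.1, -0.63, -0.77], [0.1, 0.77, -0.63]] [[473.0, 0.0, 329.0], [0.0, 473.0, 194.0], [0.0, 0.0, 1.0]]
winch [(array([296., 174., 374., 277.]), 0.61), (array([315., 170., 368., 229.]), 0.21)]
drum [(array([315., 173., 366., 228.]), 0.7), (array([294., 174., 373., 279.]), 0.28)]
pawl [(array([332., 154., 360., 175.]), 0.79), (array([199., 140., 217., 156.]), 0.63), (array([391., 127., 413., 140.]), 0.6)]
crank_grip [(array([315., 173., 369., 233.]), 0.9)]
rope_clamp [(array([314., 172., 366., 232.]), 0.66)]
pawl_pin [(array([193., 140., 219., 156.]), 0.64), (array([334., 157., 357., 174.]), 0.57), (array([390., 123., 418., 142.]), 0.56)]
```

Run:
```python
import cv2,numpy as np
a=cv2.imread("pics/scene.png");b=cv2.imread("pics/side.png")
A=cv2.resize(a[130:300,220:480],(780,510),interpolation=cv2.INTER_CUBIC)
B=cv2.resize(b[110:290,260:440],(600,600),interpolation=cv2.INTER_CUBIC)
cv2.imwrite("pics/A.png",A);cv2.imwrite("pics/B.png",B)
```

```text
(no output)
```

View pics/scene.png

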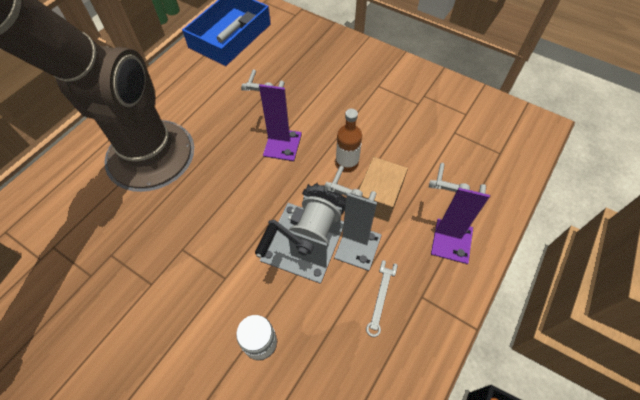

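View pics/A.png

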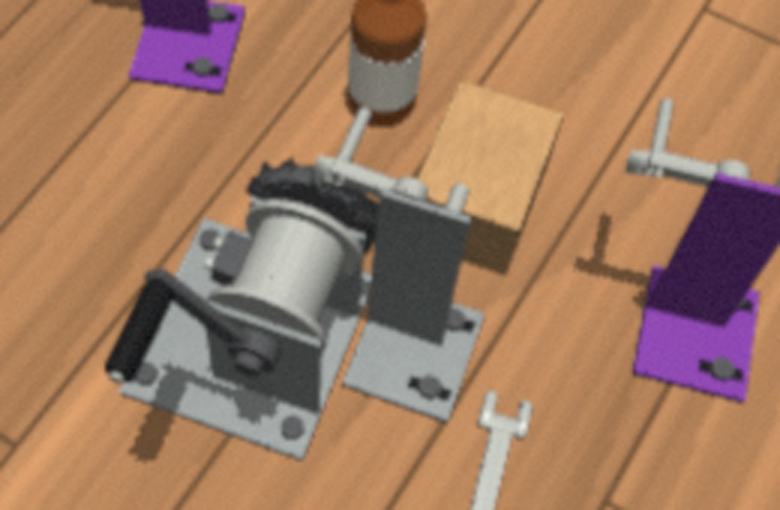

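View pics/B.png

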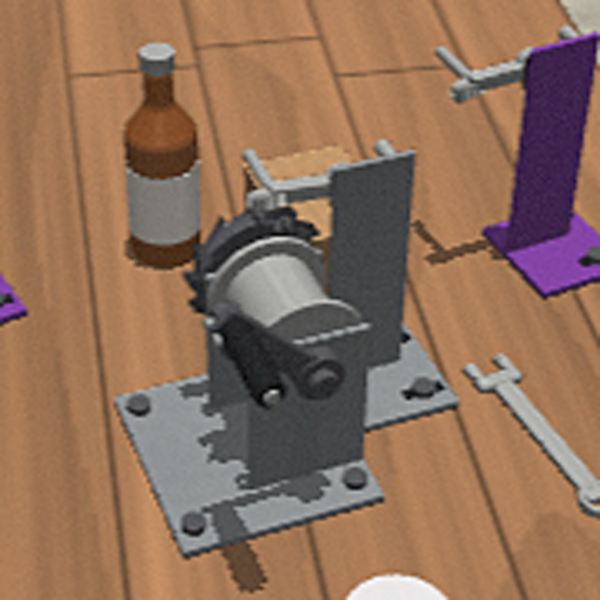

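The real pawl is the one on the grey bracket by the winch (scene px about 345,185). The look-alikes at (262,85) and (450,180) are on purple brackets and are not meant, which the enlarged crop confirms. The pawl is down, its pin tip is at scene (342,168) and side (335,156), and the crank grip is at scene (267,239).

```bash
cat > h.py <<'E'
from rig import read_state, snapshot, camera_params, nets, bot
import cv2,numpy as np
from scipy.optimize import least_squares
from scipy.spatial.transform import Rotation as Rn
def proj(c,P,p=None):
    p=p or camera_params(c)
    return cv2.projectPoints(np.array(P,float).reshape(-1,3),np.array(p["rvec"]),np.array(p["tvec"]),np.array(p["intrinsics"]),None)[0].reshape(-1,2)
def tri(obs):  # {cam: pixel}
    f=lambda X:np.concatenate([proj(c,X)[0]-u for c,u in obs.items()])
    r=least_squares(f,[.5,-.2,.1]);return r.x,np.abs(r.fun).max()
def W(q,P): # winch->world, q=(x,y,yaw)
    P=np.array(P,float)/1000;c,s=np.cos(q[2]),np.sin(q[2])
    return np.stack([q[0]+c*P[...,0]-s*P[...,1],q[1]+s*P[...,0]+c*P[...,1],P[...,2]],-1)
def grip(t,y=-99): a=t+np.radians(40);return [90*np.sin(a),y,120+90*np.cos(a)]
E
python3 - <<'E'
from h import *
o={'tip':((341.7,167.7),(335,156.2)),'gn':((260.3,255),(341.6,229.1)),'gf':((273.3,222.7),(327.5,207.5)),'hub':((304,248.3),(357.8,222.8)),
'c--':((260.7,260.5),(314.9,275.9)),'c+-':((321,282.3),(374,258.5)),'c-+':((288.3,203.3),(295.1,230))}
for k,(a,b) in o.items(): print(k,tri({'scene':a,'side':b}))
cp={c:camera_params(c) for c in('scene','side')}
def model(v):
    q=v[:3];t,px,hy=v[3:6]
    return W(q,[[px-52,120,178],grip(t,-134),grip(t,-64),[0,hy,120],[-78,-85,8],[78,-85,8],[-78,85,8]])
def f(v):
    P=model(v);return np.concatenate([(proj(c,P,cp[c])-np.array([x[i] for x in o.values()])).ravel() for i,c in enumerate(cp)])
r=least_squares(f,[.5,-.2,0,-1.5,70,-60],x_scale=[.1,.1,.1,.1,10,10],loss='soft_l1')
print(r.x.round(4));print(f(r.x).reshape(2,-1,2).round(1).tolist())
print("pin",W(r.x,[r.x[4]-52,100,178]),"grip",W(r.x,grip(r.x[3])))
for n in("beer_bottle","tin","carton"):
  print(n,[(c,np.round(nets.recognise(c,n)[0]["bbox"])) for c in cp])
E
```

```text
tip (array([0.53151333, 0.13779883, 0.18048324]), np.float64(0.15426702636762002))
gn (array([ 0.50581612, -0.12298963,  0.17909608]), np.float64(0.2043510690215271))
gf (array([ 0.4860426 , -0.05265369,  0.18059847]), np.float64(0.26679424765518434))
hub (array([ 0.55458859, -0.04575686,  0.12080526]), np.float64(0.9039862257708933))
c-- (array([ 0.45006699, -0.08509901, -0.00069651]), np.float64(0.05144963931877555))
c+- (array([ 0.59991822, -0.05153433, -0.00114197]), np.float64(0.2610441418796654))
c-+ (array([ 4.16154874e-01,  7.86043858e-02, -6.86541324e-05]), np.float64(0.4417319240870654))
[ 5.131000e-01  1.020000e-02  2.453000e-01 -1.185300e+00  1.009287e+02
 -6.896740e+01]
[[[0.1, 0.5], [-3.9, -1.4], [-2.9, -0.1], [-12.2, -0.8], [0.7, 2.3], [3.0, 1.2], [-0.9, 0.4]], [[-0.2, 0.5], [-0.1, -5.1], [1.1, -4.1], [-10.8, 4.0], [3.6, -0.9], [4.4, -2.3], [-0.1, -1.3]]]
pin [0.5362795  0.11913266 0.178     ] grip [ 0.49627221 -0.09602452  0.19952876]
beer_bottle [('scene', array([336., 107., 361., 172.])), ('side', array([296., 123., 319., 188.]))]
tin [('scene', array([238., 314., 275., 361.])), ('side', array([359., 283., 397., 341.]))]
carton [('scene', array([360., 155., 404., 220.])), ('side', array([337., 154., 362., 188.]))]
```

Run:
```python
from h import *
o={'tip':((341.7,167.7),(335,156.2)),'gn':((260.3,255),(341.6,229.1)),'gf':((273.3,222.7),(327.5,207.5)),'hub':((304,248.3),(357.8,222.8)),
'c--':((260.7,260.5),(314.9,275.9)),'c+-':((321,282.3),(374,258.5)),'c-+':((288.3,203.3),(295.1,230))}
cp={c:camera_params(c) for c in('scene','side')}
def model(v):
    q=v[:3];t,px,hy,bx=v[3:7]
    return W(q,[[px-52,120,178],grip(t,-134),grip(t,-64),[0,hy,120],[-78+bx,-85,0],[78+bx,-85,0],[-78+bx,85,0]])
def f(v):
    P=model(v);return np.concatenate([(proj(c,P,cp[c])-np.array([x[i] for x in o.values()])).ravel() for i,c in enumerate(cp)])
r=least_squares(f,[.5,-.2,0,-1.5,70,-60,0],x_scale=[.1,.1,.1,.1,10,10,10],loss='soft_l1')
print(r.x.round(4));print(f(r.x).reshape(2,-1,2).round(1).tolist())
print("pin",W(r.x,[r.x[4]-52,100,178]),"grip",W(r.x,grip(r.x[3])))
print("axle",W(r.x,[0,0,120]))
```

```text
[ 5.39900e-01  2.06000e-02  2.13100e-01 -1.51390e+00  6.87778e+01
 -6.76450e+01 -3.26277e+01]
[[[0.7, -0.5], [-1.1, -0.2], [0.5, 2.0], [0.3, 0.9], [-0.3, 0.0], [0.4, 0.6], [-0.2, -0.5]], [[-0.6, -0.1], [-0.9, -0.6], [1.5, 0.2], [-1.0, -0.4], [-0.1, 0.1], [1.3, 0.1], [-1.3, -0.7]]]
pin [0.53517372 0.12189752 0.178     ] grip [ 0.4967954  -0.09000941  0.18167922]
axle [0.53992078 0.020611   0.12      ]
```

Call:
carry_out(rows=[[0,0,-0.02,0,0,-0.12,-1],[0,0,-0.02,0,0,-0.12,-1],[0,0,-0.02,0,0,-0.12,-1],[0,0,-0.02,0,0,-0.12,-1],[0,0,-0.02,0,0,-0.12,-1],[0,0,0,0,0,-0.12,-1],[0,0,0,0,0,-0.12,-1],[0,0,0,0,0,-0.12,-1],[0,0,0,0,0,-0.12,-1],[0,0,0,0,0,-0.12,-1]])

```text
time: 1.83
tcp_pos: [0.152, -0.6062, 0.3047]
tool_rot: [0.0, 0.748, 0.664, -0.0]
wrist_force: [-0.3, -0.5, 0.2]
width: 0.0853
grip_force: 0.0
```

Call:
carry_out(rows=[[0,0,0,0,0,-0.12,-1],[0,0,0,0,0,-0.12,-1],[0,0,0,0,0,-0.097,-1],[0,0,0,0,0,0,-1],[0.03,0.02,0,0,0,0,-1],[0.03,0.02,0,0,0,0,-1],[0.03,0.02,0,0,0,0,-1],[0.03,0.02,0,0,0,0,-1],[0.03,0.02,0,0,0,0,-1],[0.03,0.02,0,0,0,0,-1]])

```text
time: 2.67
tcp_pos: [0.2318, -0.4033, 0.3048]
tool_rot: [0.0, 0.63, 0.777, -0.0]
wrist_force: [0.9, -1.0, -0.4]
width: 0.0853
grip_force: 0.0
```

```bash
cat >> h.py <<'E'
q0=(.5399,.0206,.2131)
def tcpw(q=q0): # TCP in winch frame mm, and tool x heading error, tilt
    s=read_state();p=np.array(s["tcp_pos"]);c,n=np.cos(q[2]),np.sin(q[2]);d=p-[q[0],q[1],0]
    w,x,y,z=s["tool_rot"];R=Rn.from_quat([x,y,z,w]).as_matrix()
    F=np.array(s["wrist_force"])
    Rw=np.array([[c,n,0],[-n,c,0],[0,0,1]])
    return dict(t=round(float(s["time"]),2),pw=(1000*Rw@d).round(1),head=round(float(np.arctan2(R[1,0],R[0,0])-q[2]-np.pi/2),4),zax=R[:,2].round(3),F=(Rw@F).round(1),w=round(float(s["width"])*1e3,1),g=round(float(s["grip_force"]),1),q=np.round(s["qpos"],2))
E
python3 - <<'E'
from h import *
print(tcpw())
# bystanders
for n,b1,b2 in(("bottle top",(348.5,110),(307.5,125)),("tin top",(256,330),(378,297)),("carton",(382,170),(349,160))): print(n,tri({'scene':b1,'side':b2}))
E
```

```text
{'t': 2.67, 'pw': array([-390.8, -349.2,  304.8]), 'head': -0.0052, 'zax': array([ 0., -0., -1.]), 'F': array([ 0.7, -1.2, -0.4]), 'w': 85.3, 'g': 0.0, 'q': array([ 1.32,  0.08, -0.4 ,  1.79,  0.03,  1.27,  1.12])}
bottle top (array([0.47266323, 0.26408802, 0.20540833]), np.float64(1.889136400260199))
tin top (array([ 0.56284614, -0.23204666,  0.08450782]), np.float64(0.5603408494194468))
carton (array([0.5872189 , 0.24065308, 0.09053495]), np.float64(0.14264345283606872))
```

Call:
carry_out(rows=[[0.02,0.018,0,0,0,-0.005,-1],[0.03,0.027,0,0,0,0,-1],[0.03,0.027,0,0,0,0,-1],[0.03,0.027,0,0,0,0,-1],[0.03,0.027,0,0,0,0,-1],[0.03,0.027,0,0,0,0,-1],[0.03,0.027,0,0,0,0,-1],[0.03,0.027,0,0,0,0,-1],[0.03,0.027,0,0,0,0,-1],[0.03,0.027,0,0,0,0,-1]])

```text
time: 3.5
tcp_pos: [0.4246, -0.0638, 0.3052]
tool_rot: [0.001, 0.628, 0.778, -0.0]
wrist_force: [1.2, -0.7, 0.6]
width: 0.0855
grip_force: 0.0
```

Call:
carry_out(rows=[[0.03,0.027,0,0,0,0,-1],[0.03,0.027,0,0,0,0,-1],[0.03,0.027,0,0,0,0,-1],[0.02,0.027,0,0,0,0,-1],[0.02,0.02,0,0,0,0,-1],[0.02,0.01,-0.0,0,0,0,-1],[0,0.005,0.02,0,0,0,-1],[0,0,0.02,0,0,0,-1],[0,0,0.02,0,0,0,-1],[0,0,0,0,0,0,-1]])

```text
time: 4.33
tcp_pos: [0.5296, 0.1108, 0.2411]
tool_rot: [-0.002, 0.628, 0.779, -0.002]
wrist_force: [-1.1, -0.4, 0.2]
width: 0.0854
grip_force: 0.0
```

Run:
```python
from h import *
print(tcpw()); a=snapshot("wrist"); p=camera_params("wrist")
for P in([16.8,120,178],[16.8,80,178],[68.8,65,182],[0,0,172]): print(P,proj("wrist",W(q0,P),p)[0].round(1))
cv2.imwrite("pics/w1.png",a)
```

```text
{'t': 4.33, 'pw': array([  9. ,  90.3, 241.1]), 'head': 0.001, 'zax': array([-0.006, -0.001, -1.   ]), 'F': array([-1.1, -0.2,  0.2]), 'w': 85.4, 'g': 0.0, 'q': array([ 0.42,  0.38, -0.93,  1.7 ,  0.32,  1.23, -0.37])}
[16.8, 120, 178] [327.5 172.2]
[16.8, 80, 178] [326.9 221.5]
[68.8, 65, 182] [392. 241.]
[0, 0, 172] [307.  302.2]
```

View pics/w1.png

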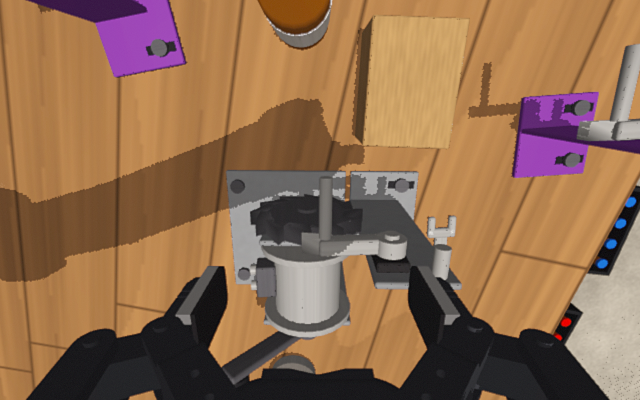

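The wrist view shows the pawl's pin tip at (325,177), its root at about (325,238) and the pivot at (392,244). All are within about 4 px of the model, so I am descending onto the pin.

Call:
carry_out(rows=[[0.007,0.006,0,0,0,0,-1],[0,0,0.01,0,0,0,-1],[0,0,0.02,0,0,0,-1],[0,0,0.02,0,0,0,-1],[0,0,0.015,0,0,0,-1],[0,0,0.01,0,0,0,-1],[0,0,0.007,0,0,0,-1],[0,0,0,0,0,0,-1],[0,0,0,0,0,0,-1],[0,0,0,0,0,0,-1]])

```text
time: 5.22
tcp_pos: [0.5364, 0.1201, 0.1636]
tool_rot: [0.0, 0.626, 0.779, 0.001]
wrist_force: [-0.3, -0.3, 0.8]
width: 0.0852
grip_force: 0.0
```

Run:
```python
from h import *
print(tcpw())
```

```text
{'t': 5.22, 'pw': array([ 17.6,  98. , 163.6]), 'head': 0.0038, 'zax': array([ 0.001,  0.   , -1.   ]), 'F': array([-0.4, -0.2,  0.8]), 'w': 85.2, 'g': 0.0, 'q': array([ 0.36,  0.47, -0.89,  1.79,  0.41,  1.08, -0.46])}
```

Call:
carry_out(rows=[[0,-0.0015,0.004,0,0,0,-1],[0,0,0,0,0,0,0.3],[0,0,0,0,0,0,0.5],[0,0,0,0,0,0,0.7],[0,0,0,0,0,0,0.8],[0,0,0,0,0,0,1],[0,0,0,0,0,0,1],[0,0,0,0,0,0,1],[0,0,0,0,0,0,1],[0,0,0,0,0,0,1]])

```text
time: 6.05
tcp_pos: [0.5339, 0.1194, 0.1587]
tool_rot: [-0.0, 0.626, 0.78, -0.0]
wrist_force: [-3.3, -0.5, 2.4]
width: 0.0039
grip_force: 50.2
```

Run:
```python
from h import *
print(tcpw())
d=np.arange(0,2.3,.11)
pos=52.15*np.c_[-np.cos(d-.077),np.sin(d-.077)]
print(np.c_[d[1:],np.diff(pos,axis=0)].round(2).tolist())
```

```text
{'t': 6.05, 'pw': array([ 15. ,  97.8, 158.7]), 'head': 0.004, 'zax': array([-0.001, -0.   , -1.   ]), 'F': array([-3.3,  0.2,  2.4]), 'w': 3.9, 'g': 50.2, 'q': array([ 0.36,  0.47, -0.89,  1.8 ,  0.41,  1.07, -0.46])}
[[0.11, -0.13, 5.73], [0.22, 0.5, 5.71], [0.33, 1.13, 5.62], [0.44, 1.74, 5.46], [0.55, 2.33, 5.24], [0.66, 2.89, 4.95], [0.77, 3.41, 4.61], [0.88, 3.9, 4.2], [0.99, 4.34, 3.75], [1.1, 4.72, 3.25], [1.21, 5.05, 2.71], [1.32, 5.32, 2.14], [1.43, 5.52, 1.54], [1.54, 5.66, 0.93], [1.65, 5.73, 0.3], [1.76, 5.72, -0.33], [1.87, 5.65, -0.95], [1.98, 5.51, -1.57], [2.09, 5.31, -2.17], [2.2, 5.04, -2.73]]
```

Run:
```python
from h import *
a=snapshot("wrist");b=snapshot("side");p=proj("side",W(q0,[16,100,178]))[0].astype(int);print(p)
A=cv2.resize(a[130:400,180:460],(560,540));x,y=p
B=cv2.resize(b[y-45:y+45,x-20:x+20],(240,540));cv2.imwrite("pics/w2.png",np.hstack([A,B]))
```

```text
[336 160]
```

View pics/w2.png

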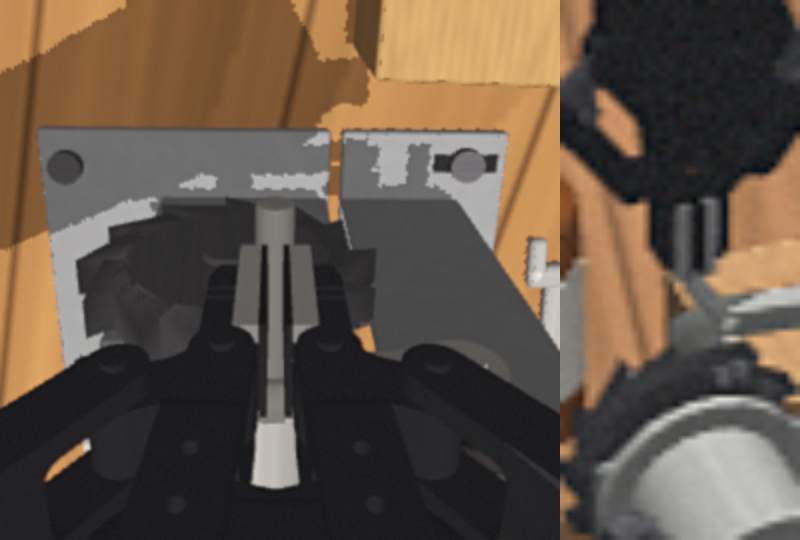

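The pin lies between the pads with its tip sticking out beyond them at crop (273,210). The grip is good, so I am lifting along the arc.

Call:
carry_out(rows=[[0,0,-0.0057,0,0,0,1],[0,0.0005,-0.0057,0,0,0,1],[0,0.0011,-0.0056,0,0,0,1],[0,0.0017,-0.0055,0,0,0,1],[0,0.0023,-0.0052,0,0,0,1],[0,0.0029,-0.005,0,0,0,1],[0,0.0034,-0.0046,0,0,0,1],[0,0,0,0,0,0,1],[0,0,0,0,0,0,1],[0,0,0,0,0,0,1]])

```text
time: 6.98
tcp_pos: [0.5457, 0.1219, 0.1957]
tool_rot: [-0.0, 0.626, 0.78, -0.0]
wrist_force: [0.1, -0.3, 0.2]
width: 0.0001
grip_force: 0.0
```

Run:
```python
from h import *
print(tcpw())
```

```text
{'t': 6.98, 'pw': array([ 27.1,  97.8, 195.7]), 'head': 0.0039, 'zax': array([-0.001, -0.   , -1.   ]), 'F': array([ 0.1, -0.3,  0.2]), 'w': 0.1, 'g': 0.0, 'q': array([ 0.37,  0.45, -0.9 ,  1.73,  0.38,  1.15, -0.43])}
```

Run:
```python
from h import *
a=snapshot("wrist");b=snapshot("side");c=snapshot("scene")
A=cv2.resize(a[130:400,180:460],(311,300))
B=cv2.resize(b[110:210,285:405],(480,400));C=cv2.resize(c[130:230,285:385],(300,300))
o=np.zeros((600,800,3),np.uint8);o[:300,:311]=A;o[300:,:300]=C;o[:400,320:]=B;cv2.imwrite("pics/w3.png",o)
for P in([16.8,120,178],[16.8,100,178],[16.8,75,178]): print(proj("side",W(q0,P))[0].round(1),proj("scene",W(q0,P))[0].round(1))
print(proj("side",[read_state()["tcp_pos"]]),proj("scene",[read_state()["tcp_pos"]]))
```

```text
[334.4 156.1] [342.4 167.2]
[337.3 160.4] [339.3 174.4]
[341. 166.] [335.4 183.5]
[[341.51491881 154.13562025]] [[343.80414236 171.96306128]]
```

View pics/w3.png

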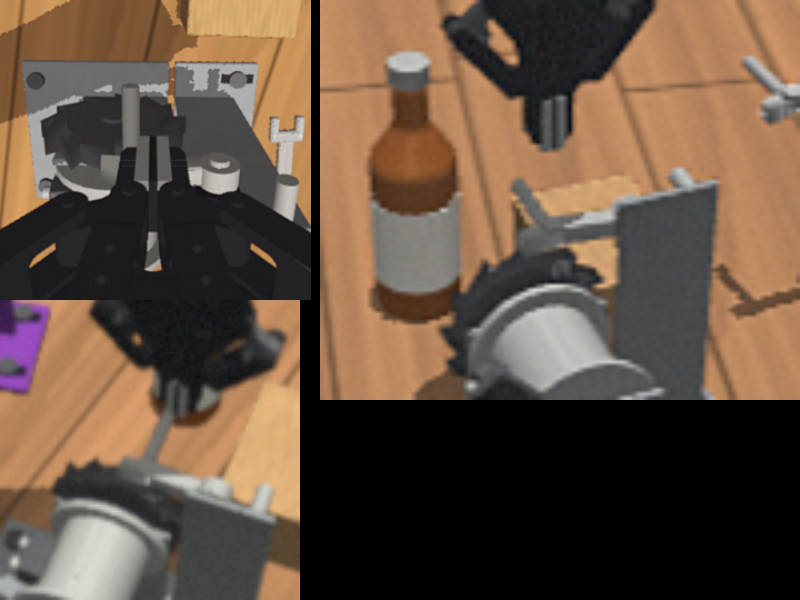

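Run:
```python
from h import *
print(tri({'scene':(345,165),'side':(342.2,147)}),read_state()["tcp_pos"])
print(tri({'scene':(285+170/3,130+115/3),'side':(285+200/4,110+184/4)}))
```

```text
(array([0.54619251, 0.12487813, 0.21593279]), np.float64(0.6228418538849212)) [0.54564252 0.12188622 0.19565004]
(array([0.53200105, 0.13634711, 0.18134442]), np.float64(0.1414582088541465))
```

Both cameras put the fingertips about 20 mm above the reported TCP, so the first grasp only caught the top of the pin and slid off. I will open and go 20 mm deeper.

Call:
carry_out(rows=[[0,-0.006,0,0,0,0,-1],[0,-0.0055,0,0,0,0,-1],[0,0,0,0,0,0,-1],[0,0,0,0,0,0,-1],[0,0,0.01,0,0,0,-1],[0,0,0.015,0,0,0,-1],[0,0,0.015,0,0,0,-1],[0,0,0.01,0,0,0,-1],[0,0,0.007,0,0,0,-1],[0,0,0,0,0,0,-1]])

```text
time: 7.97
tcp_pos: [0.5338, 0.1192, 0.1372]
tool_rot: [-0.001, 0.626, 0.78, -0.001]
wrist_force: [-0.8, 0.1, -0.0]
width: 0.0857
grip_force: 0.0
```

Call:
carry_out(rows=[[0,0,0,0,0,0,-1],[0,0,0,0,0,0,0.3],[0,0,0,0,0,0,0.5],[0,0,0,0,0,0,0.7],[0,0,0,0,0,0,0.8],[0,0,0,0,0,0,1],[0,0,0,0,0,0,1],[0,0,0,0,0,0,1],[0,0,0,0,0,0,1],[0,0,0,0,0,0,1]])

```text
time: 8.8
tcp_pos: [0.5338, 0.1194, 0.139]
tool_rot: [-0.0, 0.626, 0.78, -0.001]
wrist_force: [-4.3, -0.9, 4.9]
width: 0.0075
grip_force: 58.6
```

Run:
```python
from h import *
print(tcpw())
```

```text
{'t': 8.8, 'pw': array([ 15. ,  97.8, 139. ]), 'head': 0.0039, 'zax': array([-0.001, -0.001, -1.   ]), 'F': array([-4.4,  0. ,  4.9]), 'w': 7.5, 'g': 58.6, 'q': array([ 0.35,  0.49, -0.87,  1.82,  0.44,  1.04, -0.48])}
```

Call:
carry_out(rows=[[0,0,-0.0057,0,0,0,1],[0,0.0005,-0.0057,0,0,0,1],[0,0.0011,-0.0056,0,0,0,1],[0,0,0,0,0,0,1],[0,0,0,0,0,0,1],[0,0,0,0,0,0,1],[0,0,0,0,0,0,1],[0,0,0,0,0,0,1],[0,0,0,0,0,0,1],[0,0,0,0,0,0,1]])

```text
time: 9.63
tcp_pos: [0.5364, 0.1198, 0.156]
tool_rot: [0.0, 0.626, 0.78, 0.0]
wrist_force: [-2.2, -1.3, 2.8]
width: 0.0081
grip_force: 58.9
```

Run:
```python
from h import *
print(tcpw())
b=snapshot("side");c=snapshot("scene")
B=cv2.resize(b[110:210,285:385],(400,400));C=cv2.resize(c[120:220,285:385],(400,400))
cv2.imwrite("pics/w4.png",np.hstack([B,C]))
```

```text
{'t': 9.63, 'pw': array([ 17.5,  97.7, 156. ]), 'head': 0.0039, 'zax': array([ 0.,  0., -1.]), 'F': array([-2.4, -0.8,  2.8]), 'w': 8.1, 'g': 58.9, 'q': array([ 0.36,  0.48, -0.88,  1.8 ,  0.42,  1.07, -0.46])}
```

View pics/w4.png

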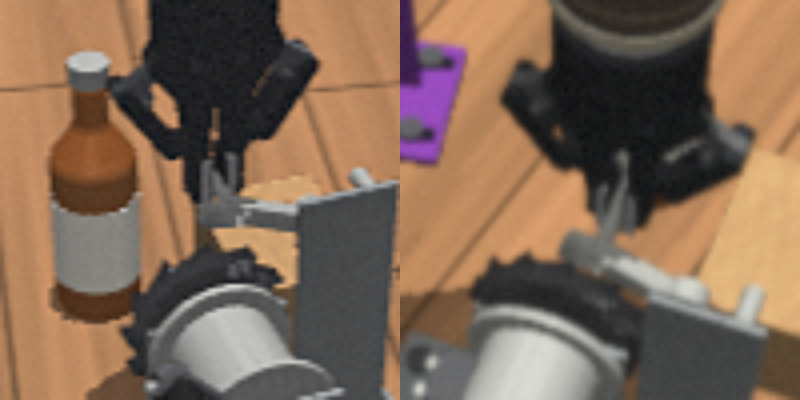

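The pawl is lifted and the pin is well inside the pads, so I continue the arc.

Call:
carry_out(rows=[[0,0.0017,-0.0055,0,0,0,1],[0,0.0023,-0.0052,0,0,0,1],[0,0.0029,-0.005,0,0,0,1],[0,0.0034,-0.0046,0,0,0,1],[0,0.0039,-0.0042,0,0,0,1],[0,0.0043,-0.0038,0,0,0,1],[0,0.0047,-0.0033,0,0,0,1],[0,0.005,-0.0027,0,0,0,1],[0,0,0,0,0,0,1],[0,0,0,0,0,0,1]])

```text
time: 10.57
tcp_pos: [0.5638, 0.1258, 0.1905]
tool_rot: [0.0, 0.626, 0.78, -0.0]
wrist_force: [-2.5, -2.8, 0.1]
width: 0.0076
grip_force: 58.9
```

Run:
```python
from h import *
print(tcpw())
```

```text
{'t': 10.57, 'pw': array([ 45.6,  97.8, 190.5]), 'head': 0.0039, 'zax': array([-0., -0., -1.]), 'F': array([-3. , -2.2,  0.1]), 'w': 7.6, 'g': 58.9, 'q': array([ 0.34,  0.49, -0.88,  1.69,  0.41,  1.16, -0.44])}
```

Call:
carry_out(rows=[[0,0.0053,-0.0021,0,0,0,1],[0,0.0055,-0.0015,0,0,0,1],[0,0.0057,-0.0009,0,0,0,1],[0,0.0057,-0.0003,0,0,0,1],[0,0.0057,0.0003,0,0,0,1],[0,0.0057,0.001,0,0,0,1],[0,0.0055,0.0016,0,0,0,1],[0,0.0053,0.0022,0,0,0,1],[0,0,0,0,0,0,1],[0,0,0,0,0,0,1]])

```text
time: 11.4
tcp_pos: [0.6088, 0.1359, 0.1912]
tool_rot: [0.001, 0.627, 0.779, 0.001]
wrist_force: [-0.1, -3.1, 5.7]
width: 0.0072
grip_force: 60.3
```

Run:
```python
from h import *
print(tcpw())
```

```text
{'t': 11.4, 'pw': array([ 91.7,  98.1, 191.2]), 'head': 0.0036, 'zax': array([ 0.003,  0.001, -1.   ]), 'F': array([-0.7, -3. ,  5.7]), 'w': 7.2, 'g': 60.3, 'q': array([ 0.28,  0.56, -0.85,  1.58,  0.44,  1.21, -0.44])}
```

Call:
carry_out(rows=[[0,0,0,0,0,0,0.3],[0,0,0,0,0,0,-0.4],[0,0,0,0,0,0,-1],[0,0,-0.01,0,0,0,-1],[0,0,-0.02,0,0,0,-1],[0,0,-0.02,0,0,0,-1],[0,0,-0.02,0,0,0,-1],[-0.01,-0.01,0,0,0,0,-1],[-0.02,-0.017,0,0,0,0,-1],[-0.03,-0.024,0,0,0,0,-1]])

```text
time: 12.23
tcp_pos: [0.5702, 0.069, 0.261]
tool_rot: [-0.0, 0.624, 0.781, 0.002]
wrist_force: [0.5, -1.3, 0.4]
width: 0.0851
grip_force: 0.0
```

Call:
carry_out(rows=[[-0.03,-0.024,0,0,0,0,-1],[-0.03,-0.024,0,0,0,0,-1],[-0.03,-0.024,0,0,0,0,-1],[-0.025,-0.02,0,0,0,0,-1],[-0.02,-0.014,0.02,0,0,0,-1],[0,0,0.02,0,0,0,-1],[0,0,0.01,0,0,0,-1],[0,0,0,0,0,0,-1],[0,0,0,0,0,0,-1],[0,0,0,0,0,0,-1]])

```text
time: 13.07
tcp_pos: [0.4969, -0.0873, 0.2111]
tool_rot: [0.0, 0.625, 0.78, 0.001]
wrist_force: [0.2, -0.5, -0.0]
width: 0.0852
grip_force: 0.0
```

Run:
```python
from h import *
print(tcpw()); a=snapshot("wrist"); p=camera_params("wrist")
t=-1.514
for P in([-10,-64,0],grip(t,-134),grip(t,-64)): print(proj("wrist",W(q0,P),p)[0].round(1))
b=snapshot("side")
B=cv2.resize(b[110:240,285:415],(400,400));A=cv2.resize(a[100:400,170:470],(400,400))
cv2.imwrite("pics/w5.png",np.hstack([A,B]))
```

```text
{'t': 13.07, 'pw': array([-64.9, -96.4, 211.1]), 'head': 0.0063, 'zax': array([ 0.002,  0.   , -1.   ]), 'F': array([ 0.1, -0.5, -0. ]), 'w': 85.2, 'g': 0.0, 'q': array([ 0.82,  0.32, -0.9 ,  1.83,  0.28,  1.12,  0.04])}
[363.8 142.4]
[316.6 275.1]
[317.2 180.1]
```

View pics/w5.png

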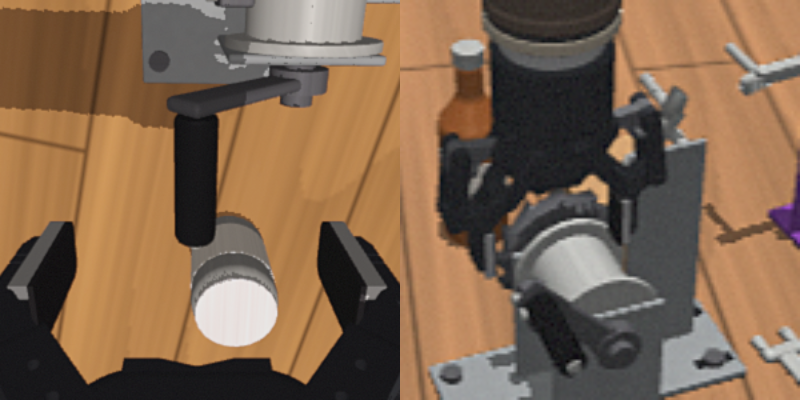

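The wrist view shows the crank grip at crop (196,175), within a few pixels of the model. The side view shows the pawl flipped over at crop (670,110). I am descending and gripping.

Call:
carry_out(rows=[[-0.002,-0.0005,0.01,0,0,-0.004,-1],[0,0,0.015,0,0,0,-1],[0,0,0.015,0,0,0,-1],[0,0,0.015,0,0,0,-1],[0,0,0.014,0,0,0,-1],[0,0,0,0,0,0,-1],[0,0,0,0,0,0,0],[0,0,0,0,0,0,0.4],[0,0,0,0,0,0,0.6],[0,0,0,0,0,0,1]])

```text
time: 14.0
tcp_pos: [0.4963, -0.0908, 0.1418]
tool_rot: [0.001, 0.625, 0.781, 0.0]
wrist_force: [-0.7, 0.2, 0.5]
width: 0.0386
grip_force: 0.0
```

Call:
carry_out(rows=[[0,0,0,0,0,0,1],[0,0,0,0,0,0,1],[0,0,0,0,0,0,1],[0,0,0,0,0,0,1],[0,0,0,0,0,0,1],[0,0,0,0,0,0,1],[0,0,0,0,0,0,1],[0,0,0,0,0,0,1],[0,0,0,0,0,0,1],[0,0,0,0,0,0,1]])

```text
time: 14.83
tcp_pos: [0.4965, -0.0909, 0.1416]
tool_rot: [0.001, 0.625, 0.781, 0.0]
wrist_force: [0.5, 0.7, 6.7]
width: 0.0201
grip_force: 58.6
```

Run:
```python
from h import *
r=tcpw();print(r)
d=np.arange(-1.514,-.2,.0628)
pos=np.array([grip(t) for t in d])
print(np.c_[d[1:],np.diff(pos,axis=0)[:,[0,2]]].round(2).tolist())
```

```text
{'t': 14.83, 'pw': array([-66. , -99.8, 141.6]), 'head': 0.0078, 'zax': array([ 0.001, -0.   , -1.   ]), 'F': array([0.7, 0.5, 6.7]), 'w': 20.1, 'g': 58.6, 'q': array([ 0.77,  0.4 , -0.86,  1.92,  0.37,  0.98, -0.03])}
[[-1.45, 4.0, 3.99], [-1.39, 4.24, 3.73], [-1.33, 4.47, 3.46], [-1.26, 4.68, 3.17], [-1.2, 4.87, 2.87], [-1.14, 5.04, 2.56], [-1.07, 5.19, 2.24], [-1.01, 5.32, 1.91], [-0.95, 5.43, 1.57], [-0.89, 5.52, 1.23], [-0.82, 5.58, 0.88], [-0.76, 5.63, 0.53], [-0.7, 5.65, 0.17], [-0.63, 5.65, -0.18], [-0.57, 5.63, -0.53], [-0.51, 5.58, -0.89], [-0.45, 5.51, -1.24], [-0.38, 5.43, -1.58], [-0.32, 5.32, -1.92], [-0.26, 5.19, -2.25]]
```

Call:
carry_out(rows=[[0,0.004,-0.004,0,0,0,1],[0,0.0042,-0.0037,0,0,0,1],[0,0.0045,-0.0035,0,0,0,1],[0,0.0047,-0.0032,0,0,0,1],[0,0.0049,-0.0029,0,0,0,1],[0,0.005,-0.0026,0,0,0,1],[0,0.0052,-0.0022,0,0,0,1],[0,0.0053,-0.0019,0,0,0,1],[0,0.0054,-0.0016,0,0,0,1],[0,0.0055,-0.0012,0,0,0,1]])

```text
time: 15.67
tcp_pos: [0.5424, -0.081, 0.1667]
tool_rot: [-0.001, 0.625, 0.781, -0.001]
wrist_force: [-0.6, -6.2, -24.0]
width: 0.0202
grip_force: 59.4
```

Run:
```python
from h import *
print(tcpw(), grip(-.886))
```

```text
{'t': 15.67, 'pw': array([-19. , -99.8, 166.7]), 'head': 0.0073, 'zax': array([-0.003, -0.001, -1.   ]), 'F': array([ -1.9,  -5.9, -24. ]), 'w': 20.2, 'g': 59.4, 'q': array([ 0.7 ,  0.45, -0.85,  1.79,  0.38,  1.08, -0.06])} [np.float64(-16.808861542435388), -99, np.float64(208.4164134855471)]
```

Call:
carry_out(rows=[[0,0.0056,0.0002,0,0,0,1],[0,0.0056,0.0002,0,0,0,1],[0,0.0056,0.0003,0,0,0,1],[0,0.0056,0.0002,0,0,0,1],[0,0.0056,0.0005,0,0,0,1],[0,0.0056,0.0009,0,0,0,1],[0,0.0055,0.0012,0,0,0,1],[0,0.0054,0.0016,0,0,0,1],[0,0,0,0,0,0,1],[0,0,0,0,0,0,1]])

```text
time: 16.5
tcp_pos: [0.587, -0.0716, 0.1632]
tool_rot: [0.0, 0.625, 0.78, -0.001]
wrist_force: [-1.3, -6.1, -10.4]
width: 0.0199
grip_force: 60.8
```

Run:
```python
from h import *
print(tcpw(), grip(-.384))
```

```text
{'t': 16.5, 'pw': array([  26.6, -100.1,  163.2]), 'head': 0.0067, 'zax': array([-0.   , -0.002, -1.   ]), 'F': array([ -2.5,  -5.7, -10.4]), 'w': 19.9, 'g': 60.8, 'q': array([ 0.62,  0.52, -0.82,  1.69,  0.42,  1.12, -0.1 ])} [np.float64(27.8091700921765), -99, np.float64(205.59585304665404)]
```

Call:
carry_out(rows=[[0,0.004,0.0016,0,0,0,1],[0,0.004,0.0018,0,0,0,1],[0,0.0036,0.0017,0,0,0,1],[0,0,0,0,0,0,1],[0,0,0,0,0,0,1],[0,0,0,0,0,0,0.7],[0,0,0,0,0,0,0.3],[0,0,0,0,0,0,-0.3],[0,0,0,0,0,0,-1],[0,0,0,0,0,0,-1]])

```text
time: 17.33
tcp_pos: [0.5994, -0.0666, 0.1592]
tool_rot: [0.001, 0.624, 0.781, 0.001]
wrist_force: [-0.9, 1.1, 0.6]
width: 0.0652
grip_force: 0.0
```

Run:
```python
from h import *
print(tcpw(), grip(-.26))
b=snapshot("side")
v=cv2.resize(b[100:260,280:440],(600,600));cv2.imwrite("pics/w6.png",v)
```

```text
{'t': 17.33, 'pw': array([ 39.7, -97.8, 159.2]), 'head': 0.009, 'zax': array([ 0.003,  0.001, -1.   ]), 'F': array([-0.6,  1.3,  0.6]), 'w': 65.2, 'g': 0.0, 'q': array([ 0.6 ,  0.54, -0.81,  1.67,  0.43,  1.12, -0.11])} [np.float64(38.182353827324874), -99, np.float64(201.49912794751225)]
```

Call:
carry_out(rows=[[0,0,-0.01,0,0,0,-1],[0,0,-0.02,0,0,0,-1],[0,0,-0.03,0,0,0,-1],[0,0,-0.03,0,0,0,-1],[0.01,0,-0.01,0,0,0,-1],[0.025,0.008,0,0,0,0,-1],[0.03,0.009,0,0,0,0,-1],[0.03,0.009,0,0,0,0,-1],[0.03,0.009,0,0,0,0,-1],[0.03,0.009,0,0,0,0,-1]])

```text
time: 18.22
tcp_pos: [0.6069, 0.0949, 0.2585]
tool_rot: [0.0, 0.625, 0.781, 0.0]
wrist_force: [-0.0, -0.1, -0.2]
width: 0.0851
grip_force: 0.0
```

Call:
carry_out(rows=[[0.025,0.007,0,0,0,-0.008,-1],[0.015,0.004,0,0,0,0,-1],[0,0,0.01,0,0,0,-1],[0,0,0.015,0,0,0,-1],[0,0,0.015,0,0,0,-1],[0,0,0.015,0,0,0,-1],[0,0,0.01,0,0,0,-1],[0,0,0.005,0,0,0,-1],[0,0,0,0,0,0,-1],[0,0,0,0,0,0,-1]])

```text
time: 19.05
tcp_pos: [0.609, 0.1344, 0.188]
tool_rot: [0.0, 0.622, 0.783, 0.0]
wrist_force: [-0.5, -0.1, 0.9]
width: 0.0854
grip_force: 0.0
```

Run:
```python
from h import *
print(tcpw())
```

```text
{'t': 19.05, 'pw': array([ 91.6,  96.6, 188. ]), 'head': 0.0156, 'zax': array([ 0.,  0., -1.]), 'F': array([-0.5,  0. ,  0.9]), 'w': 85.4, 'g': 0.0, 'q': array([ 0.28,  0.56, -0.84,  1.58,  0.44,  1.2 , -0.42])}
```

View pics/w6.png

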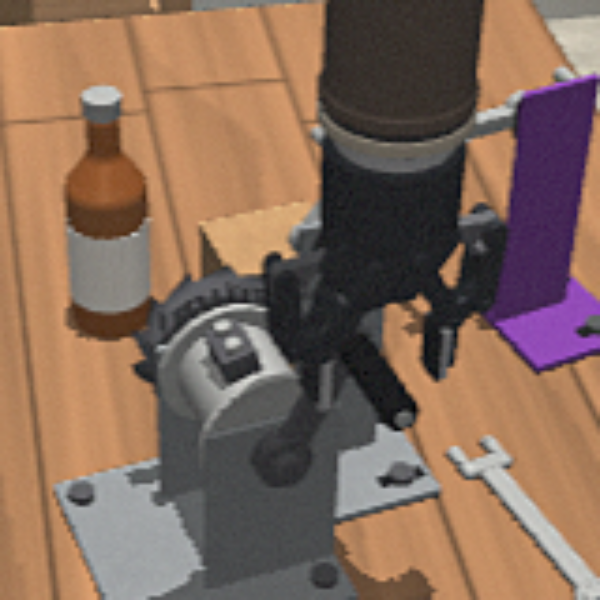

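The clamp is near the top at (230,345), leaning slightly towards the robot as intended, and the grip is released. Next I grip the pin again.

Call:
carry_out(rows=[[0.001,0.0015,0,0,0,0.012,-1],[0,0,0,0,0,0,0],[0,0,0,0,0,0,0.4],[0,0,0,0,0,0,0.7],[0,0,0,0,0,0,1],[0,0,0,0,0,0,1],[0,0,0,0,0,0,1],[0,0,0,0,0,0,1],[0,0,0,0,0,0,1],[0,0,0,0,0,0,1]])

```text
time: 19.88
tcp_pos: [0.6102, 0.1359, 0.1878]
tool_rot: [0.0, 0.626, 0.779, 0.0]
wrist_force: [0.1, 0.5, 1.3]
width: 0.0076
grip_force: 58.5
```

Run:
```python
from h import *
print(tcpw())
a0=2.16;d=np.linspace(a0,.12,21)
pos=52.15*np.c_[-np.cos(d-.077),np.sin(d-.077)]
print((pos[0]+[67,182-39]).round(1),(pos[-1]+[67,143]).round(1),np.c_[d[1:],np.diff(pos,axis=0)].round(2).tolist())
```

```text
{'t': 19.88, 'pw': array([ 93.1,  97.8, 187.8]), 'head': 0.0038, 'zax': array([ 0.,  0., -1.]), 'F': array([0.2, 0.5, 1.3]), 'w': 7.6, 'g': 58.5, 'q': array([ 0.27,  0.56, -0.84,  1.58,  0.44,  1.2 , -0.43])}
[ 92.6 188.5] [ 14.9 145.2] [[2.06, -4.76, 2.37], [1.96, -4.98, 1.87], [1.85, -5.14, 1.35], [1.75, -5.25, 0.82], [1.65, -5.31, 0.28], [1.55, -5.31, -0.26], [1.45, -5.26, -0.8], [1.34, -5.15, -1.33], [1.24, -4.99, -1.85], [1.14, -4.77, -2.35], [1.04, -4.51, -2.82], [0.94, -4.2, -3.26], [0.83, -3.84, -3.67], [0.73, -3.45, -4.05], [0.63, -3.02, -4.38], [0.53, -2.56, -4.66], [0.43, -2.07, -4.9], [0.32, -1.56, -5.08], [0.22, -1.04, -5.22], [0.12, -0.5, -5.29]]
```

Call:
carry_out(rows=[[0,-0.0048,-0.0024,0,0,0,1],[0,-0.005,-0.0019,0,0,0,1],[0,-0.0051,-0.0013,0,0,0,1],[0,-0.0053,-0.0008,0,0,0,1],[0,-0.0053,-0.0003,0,0,0,1],[0,-0.0053,0.0003,0,0,0,1],[0,-0.0053,0.0008,0,0,0,1],[0,-0.0052,0.0013,0,0,0,1],[0,-0.005,0.0019,0,0,0,1],[0,-0.0048,0.0024,0,0,0,1]])

```text
time: 20.72
tcp_pos: [0.561, 0.1255, 0.1896]
tool_rot: [0.001, 0.626, 0.78, 0.002]
wrist_force: [0.9, 0.5, 2.5]
width: 0.0076
grip_force: 61.0
```

Call:
carry_out(rows=[[0,-0.0045,0.0028,0,0,0,1],[0,-0.0042,0.0033,0,0,0,1],[0,-0.0038,0.0037,0,0,0,1],[0,-0.0034,0.004,0,0,0,1],[0,-0.003,0.0044,0,0,0,1],[0,-0.0026,0.0047,0,0,0,1],[0,-0.0021,0.0049,0,0,0,1],[0,-0.0016,0.0051,0,0,0,1],[0,0,0,0,0,0,1],[0,0,0,0,0,0,1]])

```text
time: 21.55
tcp_pos: [0.535, 0.1193, 0.1534]
tool_rot: [-0.001, 0.626, 0.78, -0.0]
wrist_force: [4.6, 2.8, -4.9]
width: 0.0073
grip_force: 66.3
```

Run:
```python
from h import *
print(tcpw())
```

```text
{'t': 21.55, 'pw': array([ 16.1,  97.5, 153.4]), 'head': 0.0041, 'zax': array([-0.002,  0.   , -1.   ]), 'F': array([ 5.1,  1.8, -4.9]), 'w': 7.3, 'g': 66.3, 'q': array([ 0.35,  0.47, -0.87,  1.8 ,  0.41,  1.06, -0.45])}
```

Call:
carry_out(rows=[[0,-0.0003,0.003,0,0,0,1],[0,-0.0002,0.002,0,0,0,1],[0,-0.0001,0.002,0,0,0,1],[0,0,0.001,0,0,0,1],[0,0,0,0,0,0,1],[0,0,0,0,0,0,1],[0,0,0,0,0,0,1],[0,0,0,0,0,0,1],[0,0,0,0,0,0,1],[0,0,0,0,0,0,1]])

```text
time: 22.38
tcp_pos: [0.5341, 0.1194, 0.1466]
tool_rot: [-0.0, 0.626, 0.78, -0.001]
wrist_force: [-2.4, 2.5, 6.6]
width: 0.0076
grip_force: 67.4
```

Run:
```python
from h import *
print(tcpw())
```

```text
{'t': 22.38, 'pw': array([ 15.2,  97.8, 146.6]), 'head': 0.0043, 'zax': array([-0.001, -0.   , -1.   ]), 'F': array([-1.8,  3. ,  6.6]), 'w': 7.6, 'g': 67.4, 'q': array([ 0.34,  0.48, -0.86,  1.81,  0.42,  1.05, -0.46])}
```

Call:
carry_out(rows=[[0,0,0.001,0,0,0,1],[0,0,0,0,0,0,1],[0,0,0,0,0,0,0.7],[0,0,0,0,0,0,0.4],[0,0,0,0,0,0,0],[0,0,0,0,0,0,-1],[0,0,0,0,0,0,-1],[0,0,-0.015,0,0,0,-1],[0,0,-0.03,0,0,0,-1],[0,0,-0.03,0,0,0,-1]])

```text
time: 23.22
tcp_pos: [0.5341, 0.1188, 0.2208]
tool_rot: [-0.001, 0.626, 0.78, -0.001]
wrist_force: [1.3, 0.2, 1.2]
width: 0.0854
grip_force: 0.0
```

Run:
```python
from h import *
print(tcpw())
a=snapshot("wrist");c=snapshot("scene");p=camera_params("wrist")
for l in(0,.07,.14,.3): P=[67-52.15*np.cos(l-.077),118,182+52.15*np.sin(l-.077)]; print(l,proj("wrist",W(q0,P),p)[0].round(1),proj("scene",W(q0,P))[0].round(1))
A=cv2.resize(a[120:320,220:420],(400,400));C=cv2.resize(c[140:270,260:390],(400,400))
cv2.imwrite("pics/w7.png",np.hstack([A,C]))
```

```text
{'t': 23.22, 'pw': array([ 15.1,  97.2, 220.8]), 'head': 0.0042, 'zax': array([-0.003, -0.   , -1.   ]), 'F': array([ 1.3, -0.1,  1.2]), 'w': 85.4, 'g': 0.0, 'q': array([ 0.38,  0.4 , -0.91,  1.72,  0.34,  1.19, -0.39])}
0 [312.7 191.3] [341.3 167.7]
0.07 [312.4 192.8] [341.3 166.7]
0.14 [312.5 194.3] [341.4 165.8]
0.3 [314.2 197.9] [342.1 163.7]
```

View pics/w7.png

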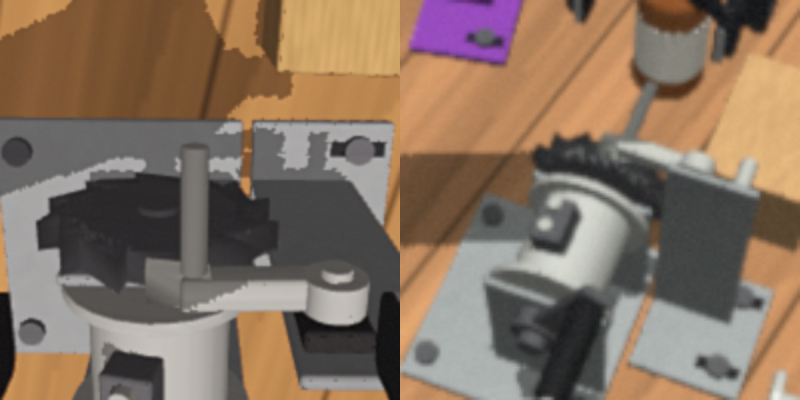

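The pawl is down in the teeth, the crank is free and the clamp is just short of the top. Back to the crank.

Call:
carry_out(rows=[[0,0,-0.03,0,0,0,-1],[-0.015,0.002,-0.008,0,0,0,-1],[-0.025,0.003,0,0,0,0,-1],[-0.03,0.004,0,0,0,0,-1],[-0.03,0.004,0,0,0,0,-1],[-0.03,0.004,0,0,0,0,-1],[-0.03,0.004,0,0,0,0,-1],[-0.025,0.003,0,0,0,0,-1],[-0.01,0,0,0,0,0,-1],[0,0,0,0,0,0,-1]])

```text
time: 24.15
tcp_pos: [0.6005, -0.0694, 0.2576]
tool_rot: [-0.0, 0.628, 0.778, -0.001]
wrist_force: [-1.0, -0.8, -0.1]
width: 0.0856
grip_force: 0.0
```

Run:
```python
from h import *
print(tcpw())
```

```text
{'t': 24.15, 'pw': array([  40.2, -100.8,  257.6]), 'head': -0.001, 'zax': array([-0.001, -0.001, -1.   ]), 'F': array([-1.2, -0.6, -0.1]), 'w': 85.6, 'g': 0.0, 'q': array([ 0.63,  0.46, -0.85,  1.54,  0.36,  1.3 , -0.05])}
```

Call:
carry_out(rows=[[0.0015,-0.001,0.02,0,0,0,-1],[0,0,0.025,0,0,0,-1],[0,0,0.025,0,0,0,-1],[0,0,0.018,0,0,0,-1],[0,0,0.01,0,0,0,-1],[0,0,0,0,0,0,-1],[0,0,0,0,0,0,0],[0,0,0,0,0,0,0.3],[0,0,0,0,0,0,0.6],[0,0,0,0,0,0,1]])

```text
time: 24.98
tcp_pos: [0.5997, -0.0646, 0.1619]
tool_rot: [0.001, 0.626, 0.78, 0.0]
wrist_force: [0.7, 0.5, 0.3]
width: 0.0389
grip_force: 0.0
```

Call:
carry_out(rows=[[0,0,0,0,0,0,1],[0,0,0,0,0,0,1],[0,0,0,0,0,0,1],[0,0,0,0,0,0,1],[0,0,0,0,0,0,1],[0,0,0,0,0,0,1],[0,0,0,0,0,0,1],[0,0,0,0,0,0,1],[0,0,0,0,0,0,1],[0,0,0,0,0,0,1]])

```text
time: 25.82
tcp_pos: [0.5991, -0.0649, 0.1613]
tool_rot: [0.0, 0.627, 0.779, -0.0]
wrist_force: [-2.9, 0.4, 5.5]
width: 0.0199
grip_force: 58.6
```

```bash
cat >> h.py <<'E'
def tang():
    r=tcpw();x=r['pw'][0];a=np.arcsin(x/90);F=r['F']
    r['turn']=round(a-np.radians(40),3)
    r['Ftan_on_grip']=round(-(F[0]*np.cos(a)-F[2]*np.sin(a)),1);r['Frad']=round(F[0]*np.sin(a)+F[2]*np.cos(a),1);r['zerr']=round(120+90*np.cos(a)-42-r['pw'][2],1);return r
E
python3 - <<'E'
from h import *
print(tang())
E
```

```text
{'t': 25.82, 'pw': array([ 39.7, -96.1, 161.3]), 'head': 0.0035, 'zax': array([ 0., -0., -1.]), 'F': array([-2.8,  1.1,  5.5]), 'w': 19.9, 'g': 58.6, 'q': array([ 0.6 ,  0.54, -0.81,  1.66,  0.43,  1.12, -0.11]), 'turn': np.float64(-0.241), 'Ftan_on_grip': np.float64(4.9), 'Frad': np.float64(3.7), 'zerr': np.float64(-2.5)}
```

Call:
carry_out(rows=[[0,0.0012,0.0006,0,0,0,1],[0,0.0012,0.0006,0,0,0,1],[0,0.0012,0.0006,0,0,0,1],[0,0.0012,0.0007,0,0,0,1],[0,0.0012,0.0007,0,0,0,1],[0,0.0011,0.0007,0,0,0,1],[0,0,0,0,0,0,1],[0,0,0,0,0,0,1],[0,0,0,0,0,0,1],[0,0,0,0,0,0,1]])

```text
time: 26.65
tcp_pos: [0.6063, -0.0634, 0.1568]
tool_rot: [0.0, 0.626, 0.779, 0.0]
wrist_force: [0.0, -1.2, 3.3]
width: 0.0201
grip_force: 58.5
```

```bash
python3 -c "
from h import *
print(tang())"
```

```text
{'t': 26.65, 'pw': array([ 47.2, -96.1, 156.8]), 'head': 0.0038, 'zax': array([ 0.001, -0.   , -1.   ]), 'F': array([-0.2, -1.2,  3.3]), 'w': 20.1, 'g': 58.5, 'q': array([ 0.59,  0.56, -0.8 ,  1.65,  0.44,  1.12, -0.12]), 'turn': np.float64(-0.146), 'Ftan_on_grip': np.float64(1.9), 'Frad': np.float64(2.7), 'zerr': np.float64(-2.2)}
```

Call:
carry_out(rows=[[0,0.0006,0.0004,0,0,0,1],[0,0.0006,0.0003,0,0,0,1],[0,0.0005,0.0003,0,0,0,1],[0,0,0,0,0,0,1],[0,0,0,0,0,0,1],[0,0,0,0,0,0,1],[0,0,0,0,0,0,1],[0,0,0,0,0,0,1],[0,0,0,0,0,0,1],[0,0,0,0,0,0,1]])

```text
time: 27.48
tcp_pos: [0.6077, -0.0631, 0.1559]
tool_rot: [0.0, 0.626, 0.779, -0.0]
wrist_force: [-1.6, -1.4, 5.6]
width: 0.0197
grip_force: 58.6
```

```bash
python3 -c "
from h import *
print(tang())"
```

```text
{'t': 27.48, 'pw': array([ 48.5, -96.1, 155.9]), 'head': 0.0037, 'zax': array([ 0., -0., -1.]), 'F': array([-1.9, -1. ,  5.6]), 'w': 19.7, 'g': 58.6, 'q': array([ 0.58,  0.56, -0.8 ,  1.65,  0.44,  1.12, -0.12]), 'turn': np.float64(-0.129), 'Ftan_on_grip': np.float64(4.6), 'Frad': np.float64(3.7), 'zerr': np.float64(-2.1)}
```

Call:
carry_out(rows=[[0,0.0006,0.0004,0,0,0,1],[0,0.0006,0.0004,0,0,0,1],[0,0.0005,0.0003,0,0,0,1],[0,0,0,0,0,0,1],[0,0,0,0,0,0,1],[0,0,0,0,0,0,1],[0,0,0,0,0,0,1],[0,0,0,0,0,0,1],[0,0,0,0,0,0,1],[0,0,0,0,0,0,1]])

```text
time: 28.32
tcp_pos: [0.6093, -0.0627, 0.1547]
tool_rot: [0.0, 0.626, 0.779, -0.0]
wrist_force: [-1.0, -1.6, 4.6]
width: 0.02
grip_force: 58.6
```

Call:
carry_out(rows=[[0,0.0006,0.0004,0,0,0,1],[0,0.0006,0.0004,0,0,0,1],[0,0.0005,0.0003,0,0,0,1],[0,0,0,0,0,0,1],[0,0,0,0,0,0,1],[0,0,0,0,0,0,1],[0,0,0,0,0,0,1],[0,0,0,0,0,0,1],[0,0,0,0,0,0,1],[0,0,0,0,0,0,1]])

```text
time: 29.15
tcp_pos: [0.6109, -0.0623, 0.1535]
tool_rot: [0.0, 0.626, 0.779, -0.0]
wrist_force: [-0.9, -1.8, 2.4]
width: 0.0199
grip_force: 58.5
```

Call:
carry_out(rows=[[0,0.0006,0.0004,0,0,0,1],[0,0.0006,0.0004,0,0,0,1],[0,0.0005,0.0003,0,0,0,1],[0,0,0,0,0,0,1],[0,0,0,0,0,0,1],[0,0,0,0,0,0,1],[0,0,0,0,0,0,1],[0,0,0,0,0,0,1],[0,0,0,0,0,0,1],[0,0,0,0,0,0,1]])

```text
time: 29.98
tcp_pos: [0.6124, -0.062, 0.1523]
tool_rot: [-0.0, 0.626, 0.779, -0.0]
wrist_force: [-3.4, -4.0, 3.7]
width: 0.0202
grip_force: 58.6
```

Call:
carry_out(rows=[[0,0.0006,0.0004,0,0,0,1],[0,0.0005,0.0004,0,0,0,1],[0,0.0005,0.0004,0,0,0,1],[0,0,0,0,0,0,1],[0,0,0,0,0,0,1],[0,0,0,0,0,0,1],[0,0,0,0,0,0,1],[0,0,0,0,0,0,1],[0,0,0,0,0,0,1],[0,0,0,0,0,0,1]])

```text
time: 30.82
tcp_pos: [0.6133, -0.0619, 0.1516]
tool_rot: [-0.0, 0.626, 0.779, -0.001]
wrist_force: [-7.7, -4.8, 9.0]
width: 0.02
grip_force: 59.2
```

```bash
python3 -c "
from h import *
print(tang())"
```

```text
{'t': 30.82, 'pw': array([ 54.3, -96.1, 151.6]), 'head': 0.0037, 'zax': array([-0.002, -0.001, -1.   ]), 'F': array([-8.5, -3. ,  9. ]), 'w': 20.0, 'g': 59.2, 'q': array([ 0.57,  0.57, -0.8 ,  1.64,  0.45,  1.12, -0.13]), 'turn': np.float64(-0.05), 'Ftan_on_grip': np.float64(12.2), 'Frad': np.float64(2.0), 'zerr': np.float64(-1.8)}
```

The tooth has met the pawl at about -0.05 rad, where I expected it, with 12 N at the grip. I add load gently.

Call:
carry_out(rows=[[0,0.0003,0.0002,0,0,0,1],[0,0.0003,0.0002,0,0,0,1],[0,0.0002,0.0002,0,0,0,1],[0,0,0,0,0,0,1],[0,0,0,0,0,0,1],[0,0,0,0,0,0,1],[0,0,0,0,0,0,1],[0,0,0,0,0,0,1],[0,0,0,0,0,0,1],[0,0,0,0,0,0,1]])

```text
time: 31.65
tcp_pos: [0.6135, -0.0618, 0.1513]
tool_rot: [-0.001, 0.626, 0.779, -0.001]
wrist_force: [-10.8, -4.8, 13.3]
width: 0.0197
grip_force: 59.6
```

```bash
python3 -c "
from h import *
print(tang())"
```

```text
{'t': 31.65, 'pw': array([ 54.5, -96.1, 151.3]), 'head': 0.0036, 'zax': array([-0.003, -0.001, -1.   ]), 'F': array([-11.6,  -2.4,  13.3]), 'w': 19.7, 'g': 59.6, 'q': array([ 0.57,  0.57, -0.8 ,  1.64,  0.45,  1.12, -0.13]), 'turn': np.float64(-0.048), 'Ftan_on_grip': np.float64(17.3), 'Frad': np.float64(3.6), 'zerr': np.float64(-1.7)}
```

Call:
carry_out(rows=[[0,0.0003,0.0002,0,0,0,1],[0,0.0003,0.0002,0,0,0,1],[0,0,0,0,0,0,1],[0,0,0,0,0,0,1],[0,0,0,0,0,0,1],[0,0,0,0,0,0,1],[0,0,0,0,0,0,1],[0,0,0,0,0,0,1],[0,0,0,0,0,0,1],[0,0,0,0,0,0,1]])

```text
time: 32.48
tcp_pos: [0.6138, -0.0617, 0.1511]
tool_rot: [-0.001, 0.627, 0.779, -0.002]
wrist_force: [-12.6, -5.6, 14.9]
width: 0.0197
grip_force: 59.8
```

```bash
python3 -c "
from h import *
print(tang())"
```

```text
{'t': 32.48, 'pw': array([ 54.8, -96.1, 151.1]), 'head': 0.0036, 'zax': array([-0.003, -0.002, -1.   ]), 'F': array([-13.5,  -2.8,  14.9]), 'w': 19.7, 'g': 59.8, 'q': array([ 0.57,  0.58, -0.8 ,  1.64,  0.45,  1.13, -0.13]), 'turn': np.float64(-0.043), 'Ftan_on_grip': np.float64(19.8), 'Frad': np.float64(3.6), 'zerr': np.float64(-1.7)}
```

Call:
carry_out(rows=[[0,0,0,0,0,0,0.8],[0,0,0,0,0,0,0.6],[0,0,0,0,0,0,0.3],[0,0,0,0,0,0,0],[0,0,0,0,0,0,-0.5],[0,0,0,0,0,0,-1],[0,0,0,0,0,0,-1],[0,0,0,0,0,0,-1],[0,0,-0.01,0,0,0,-1],[0,0,-0.02,0,0,0,-1]])

```text
time: 33.32
tcp_pos: [0.6142, -0.0612, 0.1788]
tool_rot: [-0.002, 0.626, 0.78, -0.001]
wrist_force: [-0.5, -0.9, -0.2]
width: 0.0854
grip_force: 0.0
```

Call:
carry_out(rows=[[0,0,-0.03,0,0,0,-1],[0,0,-0.03,0,0,0,-1],[0,0,-0.02,0,0,0,-1],[0,0,0,0,0,0,-1],[0,0,0,0,0,0,-1],[0,0,0,0,0,0,-1],[0,0,0,0,0,0,-1],[0,0,0,0,0,0,-1],[0,0,0,0,0,0,-1],[0,0,0,0,0,0,-1]])

```text
time: 34.15
tcp_pos: [0.6153, -0.0612, 0.2596]
tool_rot: [-0.0, 0.626, 0.78, -0.0]
wrist_force: [0.2, -0.4, 0.6]
width: 0.0856
grip_force: 0.0
```

```bash
python3 -c "
from h import *
print(tang())
from rig import order
print(order.finish_job())"
```

```text
{'t': 34.15, 'pw': array([ 56.4, -95.9, 259.6]), 'head': 0.004, 'zax': array([-0.001,  0.   , -1.   ]), 'F': array([ 0.1, -0.5,  0.6]), 'w': 85.6, 'g': 0.0, 'q': array([ 0.59,  0.49, -0.84,  1.5 ,  0.37,  1.32, -0.06]), 'turn': np.float64(-0.021), 'Ftan_on_grip': np.float64(0.3), 'Frad': np.float64(0.5), 'zerr': np.float64(-111.5)}
the job is handed in; nothing more can be done
None
```

I handed the job in at 34 s; the result was not reported back. The pawl is down in the teeth, and the drum was cranked back against it with about 20 N at the grip, with the clamp about at the top (drum turn about -0.04 rad). The crank is released and the arm is clear.

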